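Push the biscuit carrier home into the corner stop

ROBOT

A 6-joint arm with a two-finger parallel gripper is mounted at the origin on a cart in front of the work surface, level with it; the furniture and walls round the work are solid. World frame = base frame: x ahead of the robot, y to its left, z up, the work surface at z = 0. Lengths are in m, angles in rad, forces in N, time in s.
With the tool pointing down it reaches from about 0.4 to 0.825 m from the base axis. Payload 7 kg.
Tool frame: the origin (TCP) lies on the centre line of the jaws, within the pads' length; the fingertips stand 22 mm ahead of it and the grasp point (between the pads) lies 3 mm ahead of it (arm.tcp_to_tips is the distance from the TCP to the fingertips, in m); z points along the fingers, y is the line along which they close (so a half turn about z gives the same grasp; the last joint's range is limited). The gripper opens to 88 mm and grips with 3 to 60 N. Pads are 19 mm wide; open, the fingers measure 130 mm over their backs; the gripper's body (78 mm by 193 mm) begins 47 mm behind the grasp point.
Start: joints at [1.624, 0.359, 0.012, 0, -1.224, -0.288], TCP at [0.157, 0.656, 0.249] pointing down, gripper open.
Joint ranges: [-3.07, 3.07], [-1.43, 2.12], [-1.02, 1.25], [-3.03, 1.67], [-3.05, -0], [-3.03, 3.03]. Speed limits (rad/s): [2.39, 2.39, 3.01, 3.14, 3.14, 3.14].

INTERFACE

Orientations are given as [roll, pitch, yaw] about the fixed x, y, z axes, in that order (R = Rz(yaw) Ry(pitch) Rx(roll)).
In Python, from station import arm gives the robot as it stands.
- The arm moves only by the tool jog_arm, never from a script. Its argument "targets" is a list of rows, each an object of numbers: "dx", "dy", "dz": the shift along the tool's x, y, z in mm; "rx", "ry", "rz": the turn, a rotation vector about the tool's x, y, z in rad; "gripper": the closure, from 0 (fully open) to 1 (shut). In form: [{"dx": .., "dy": .., "dz": .., "rx": .., "ry": .., "rz": .., "gripper": ..}, ...]. A call has exactly 8 rows; each row is the pose to reach, as a shift and turn from the pose commanded when the call began, along the tool's axes at that moment; what a row does not reach only later rows make up. A row lasts 1/12 s, in which the tool goes at most 41.7 mm and 7.16 degrees, less where a joint would pass 70% of its speed; a pose out of reach is approached as far as the arm can. A call with a gripper value outside its range is refused whole. The fingers move at their own pace and stop on an object; "force" is the grip in N (left out, the last holds). Time passes only in rows, so rows that repeat a pose let the fingers close, or fill a call up. It gives the time, the measured TCP pose, the force, the opening and the grip force at its end, in the units of the state.
- arm.get_state(): the state, without advancing time (a new reading comes with each control period).
- arm.grab_frame(name): name is "scene" or "top" or "wrist"; returns a dict with "frame" (384x512x3 uint8, red, green, blue), "z_map" (384x512 float32, m along the optical axis (not along the pixel's ray), 0 where there is no reading), "fx", "fy", "cx", "cy" (pixels), "view" (4x4, takes a point from world to camera coordinates). Camera axes: x right, y down, z forward; pixel columns grow to the right and rows downward; lengths in m; the calibration is good to about 2 mm. A picture is of the moment at which its call begins.
- arm.job_done(): hands the job in; it is judged then, once.
The state is a dict: "t": time; "q": joint angles; "qd": joint speeds; "joint_efforts": joint torques, N m; "eef_pos": TCP position; "ee_rot": TCP orientation; "force": force on the tool from outside, world axes, zero at the start; "moment": the same for the moment, N m; "width": finger opening in m; "gripper_force": force on a finger pad.
Only numpy, scipy, OpenCV 4.12 (cv2) and the standard library are available. Lean on these libraries where they do the work, as an engineer would, in place of code of your own. Each camera call takes 0.05 s, during which the arm holds its last target. There are 200 camera calls.

TASK

Push the wooden carrier board with the two biscuits along the table until it sits squarely home in the blue corner stop: its far long side flush against the long fence and its left end against the short end stop. Only push it, with the fingertips: do not lift or tip it, do not touch the biscuits, which must stay in their pockets, and leave the jar, the two ring cutters and the piping nozzle where they stand.

Things in the scene. Friction and masses are not known exactly. Their poses are not given: they have to be found in the camera images.
- carrier: loose light-wood board, 100 mm along x, 150 along y, 26 high, plain upright sides, about 0.35 kg (varies; slides with a few N). Origin at the centre of its underside. Two pockets in its top, 8 mm deep, 82 (x) by 46 (y) mm, at y = +34 and -34 mm, hold a biscuit each. Starts with a 4 to 10 cm gap to the fence, turned up to 0.3 rad from the stop's axes
- carrier_corner (a point): the carrier's bottom corner at its x = +50, y = +75 mm (far left corner), which belongs in the inner corner of the stop
- corner_stop: blue-painted L-shaped stop fixed to the table, rigid, 22 mm high. Origin: the inner corner of its faces, at table level. Long fence: face in the plane x = 0, from y = -260 to +26 mm. Short end stop: face in the plane y = 0, from x = -80 to 0. Low feet outside, to x = +34 and y = +26 mm. Carrier home: on the -x, -y side, origin at x = -50, y = -75 mm of the stop, axes parallel to the stop's
- biscuit_left: brown biscuit 69x33x11 mm lying loose in the carrier's pocket at +y, standing up 3 mm above the board's top; origin at the centre of its underside; its long (y) axis lies along the carrier's x
- biscuit_right: the same biscuit in the pocket at -y
- jam_jar: jar of red jam with a yellow lid, 66 mm across, 100 mm high, loose, behind the fence; origin at the centre of its underside; bystander
- large_cutter: grey metal ring cutter, 51 mm across, 35 mm high, loose, to the right of the carrier; origin at the centre of its underside; bystander
- small_cutter: grey metal ring cutter, 40 mm across, 35 mm high, loose, to the left of the carrier near the end stop; origin at the centre of its underside; bystander
- nozzle: grey metal conical piping nozzle, 39 mm across, 50 mm high, loose, to the right beyond the open end of the fence; origin at the centre of its underside; bystander
Things that resemble listed ones, but are neither listed nor needed, are in the scene too. What is shaped like the biscuit_right but yellow is not meant.

How it is judged:
By the outcome, as a careful person would: the job done as asked, in the order asked, and still so for the second after the job is handed in, with the robot touching nothing.
It also fails if it takes over 67 s, if anything falls off the work surface, if the arm or the gripper's body presses on something with over 40 N, if the wrist force passes 120 N, or if a joint passes its speed limit or range.

## Working session

There is one attempt and no reset: what is moved stays moved. The work goes in short steps, Python scripts to look and compute and a tool call to move; the robot and the scene stay as the last step left them, time stands still between calls to the robot, and variables do not carry over. Pictures are saved under pics/ and viewed, at most 14 in all, crops included, and the job is handed in when it is done.

Besides the shell and the picture viewer there is one more tool, called after "Emit:" as a command line: name --argument value ..., lists and objects as JSON in quotes. jog_arm: Moves the arm, as the interface text tells. Its arguments: {"type":"object","properties":{"targets":{"type":"array","items":{"type":"object","properties":{"dx":{"type":"number"},"dy":{"type":"number"},"dz":{"type":"number"},"rx":{"type":"number"},"ry":{"type":"number"},"rz":{"type":"number"},"gripper":{"type":"number"}}}},"force":{"type":"number"}},"required":["targets"]}

```bash
mkdir -p pics; cat > h.py <<'E'
import numpy as np, cv2
from station import arm
def cloud(f):
    z=f["z_map"]; v,u=np.mgrid[:z.shape[0],:z.shape[1]]
    P=np.stack([(u-f["cx"])/f["fx"]*z,(v-f["cy"])/f["fy"]*z,z],-1)
    T=np.linalg.inv(f["view"]); return P@T[:3,:3].T+T[:3,3]
def save(f,n): cv2.imwrite("pics/"+n,f["frame"][:,:,::-1])
E
python3 - <<'E'
from h import *
for n in ("top","scene"):
    f=arm.grab_frame(n); save(f,n+"0.png"); np.savez(n+"0.npz",**f); print(n,np.linalg.inv(f["view"]).round(3).tolist(),f["fx"])
s=arm.get_state(); print(s)
E
```

```text
top [[0.039, -0.977, 0.211, 0.401], [-0.999, -0.038, 0.007, -0.049], [0.001, -0.211, -0.978, 1.144], [0.0, 0.0, 0.0, 1.0]] 442.9094254320221
scene [[-0.426, -0.496, 0.757, -0.078], [-0.905, 0.221, -0.364, 0.293], [0.013, -0.84, -0.543, 0.55], [0.0, 0.0, 0.0, 1.0]] 376.41740234597336
{'t': 0.1, 'q': array([ 1.62410323e+00,  3.59344320e-01,  1.11362356e-02, -2.54365934e-04,
       -1.22412415e+00, -2.88092479e-01]), 'qd': array([ 0.00049462, -0.00213335,  0.00301936,  0.00322883,  0.00061399,
       -0.00020772]), 'joint_efforts': array([-1.05126692e-03, -5.84159374e+01,  2.93751580e+01,  7.01555014e+00,
        1.01749896e-02, -4.35217908e-05]), 'eef_pos': array([0.15698136, 0.65606898, 0.24770113]), 'ee_rot': array([ 3.14005210e+00, -2.07143171e-04, -2.34872026e-01]), 'force': array([0.62127041, 0.05230582, 0.99897115]), 'moment': array([ 0.0526969 , -0.00475131, -0.02369368]), 'gripper_force': 0.0, 'width': 0.08771075428404825}
```

View pics/top0.png

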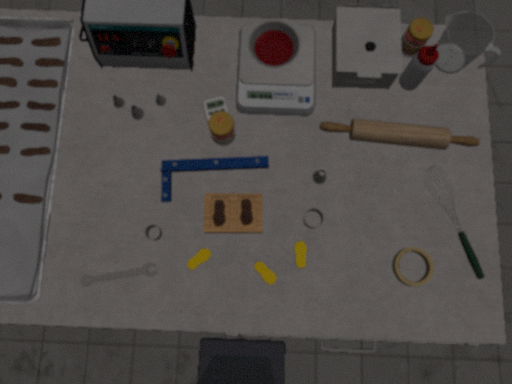

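View pics/scene0.png

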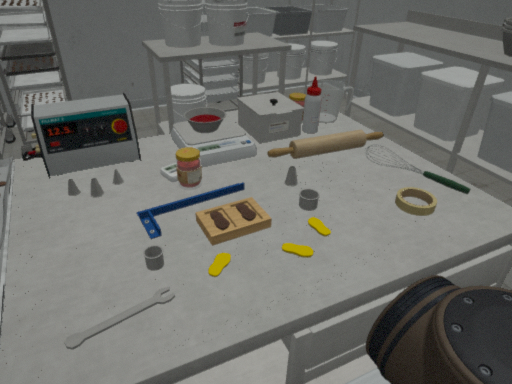

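The top view shows the blue stop at (162–268, 157–200) and the carrier at (205–262, 194–233). The small cutter is at (153,232), the large cutter at (313,218), the nozzle at (320,175) and the jar at (221,125). The yellow biscuits are decoys. The scene view agrees.

```bash
cat >> h.py <<'E'
def cast(f,uv,h):
    T=np.linalg.inv(f["view"]); uv=np.asarray(uv,float).reshape(-1,2)
    d=np.c_[(uv[:,0]-f["cx"])/f["fx"],(uv[:,1]-f["cy"])/f["fy"],np.ones(len(uv))]@T[:3,:3].T
    return (T[:3,3]+d*((h-T[2,3])/d[:,2])[:,None])
def big(m):
    n,l,s,c=cv2.connectedComponentsWithStats(m.astype(np.uint8)); return l==1+s[1:,4].argmax()
def masks(f):
    P=cloud(f); hsv=cv2.cvtColor(f["frame"],cv2.COLOR_RGB2HSV); H,S,V=[hsv[...,i].astype(int) for i in range(3)]
    near=(P[...,2]<.045)&(P[...,0]>.2)&(P[...,0]<.75)&(abs(P[...,1])<.35)&(f["z_map"]>0)
    return P,near&(H>95)&(H<130)&(S>120),near&(H>5)&(H<25)&(S>60)
E
python3 - <<'E'
from h import *
for n in ("top","scene"):
    f=dict(np.load(n+"0.npz")); P,b,w=masks(f)
    b=big(b); w=big(cv2.morphologyEx(w.astype(np.uint8),cv2.MORPH_CLOSE,np.ones((9,9))))
    for nm,m,h in (("blue",b,.022),("wood",w,.026)):
        c=cv2.findContours(m.astype(np.uint8),0,1)[0][0].reshape(-1,2)
        X=cast(f,c,h)[:,:2]; r=cv2.minAreaRect((X*1000).astype(np.float32))
        print(n,nm,m.sum(),np.round(r[0]),np.round(r[1]),round(r[2],1),cv2.boxPoints(r).round().tolist(), 'depthz',np.percentile(P[m][:,2],[5,50,95]).round(3))
f=dict(np.load("top0.npz"))
for nm,uv,h in (("small",(153,232),.035),("large",(313,218),.035),("nozzle",(320,175),.03),("jar",(221,120),.1),("y1",(199,259),0.005),("y2",(265,273),.005),("y3",(300,255),.005)): print(nm,cast(f,uv,h).round(3))
E
```

```text
top blue 1170 [666.  68.] [106. 276.] 4.8 [[601.0, 201.0], [624.0, -74.0], [730.0, -65.0], [707.0, 209.0]] depthz [-0.001  0.004  0.022]
top wood 2371 [577.  17.] [101. 150.] 2.2 [[523.0, 90.0], [529.0, -60.0], [630.0, -56.0], [624.0, 94.0]] depthz [0.014 0.024 0.029]
scene blue 969 [643.  74.] [107. 284.] 4.9 [[577.0, 211.0], [601.0, -72.0], [708.0, -62.0], [684.0, 220.0]] depthz [0.003 0.012 0.022]
scene wood 2260 [561.  23.] [129. 160.] 1.8 [[494.0, 100.0], [500.0, -59.0], [628.0, -55.0], [623.0, 104.0]] depthz [0.005 0.024 0.028]
small [[0.518 0.214 0.035]]
large [[ 0.569 -0.187  0.035]]
nozzle [[ 0.682 -0.204  0.03 ]]
jar [[0.796 0.053 0.1  ]]
y1 [[0.457 0.098 0.005]]
y2 [[ 0.428 -0.071  0.005]]
y3 [[ 0.477 -0.159  0.005]]
```

```bash
cat >> h.py <<'E'
from scipy.spatial.transform import Rotation as Ro
def to(x,y,z,yaw):
    "tool-frame shift (mm) and rotvec from measured pose to a tool-down pose"
    s=arm.get_state(); R=Ro.from_euler('xyz',s["ee_rot"]); G=Ro.from_euler('xyz',[np.pi,0,yaw])
    print("at",s["eef_pos"].round(4),s["ee_rot"].round(4),"t",round(s["t"],2),"F",s["force"].round(1))
    print("shift",(R.inv().apply(np.array([x,y,z])-s["eef_pos"])*1000).round(1),"turn",(R.inv()*G).as_rotvec().round(4))
E
python3 - <<'E'
from h import *
to(.45,.05,.30,.06)
E
```

```text
at [0.157  0.6561 0.2477] [ 3.1401e+00 -2.0000e-04 -2.3490e-01] t 0.1 F [0.6 0.1 1. ]
shift [426.  521.3 -51.4] turn [ 0.0016  0.     -0.2949]
```

Emit:
jog_arm --targets '[{"dx": 25, "dy": 33, "dz": -10}, {"dx": 51, "dy": 65, "dz": -20, "rz": -0.05}, {"dx": 76, "dy": 98, "dz": -30, "rz": -0.1}, {"dx": 102, "dy": 130, "dz": -40, "rz": -0.15}, {"dx": 127, "dy": 163, "dz": -50, "rz": -0.2}, {"dx": 153, "dy": 195, "dz": -50, "rz": -0.25}, {"dx": 178, "dy": 228, "dz": -50, "rz": -0.295}, {"dx": 203, "dy": 260, "dz": -50, "rz": -0.295}]'

```text
invalid input at $.targets[0]: expected keys dx, dy, dz, rx, ry, rz, gripper
```

```bash
python3 -c "
from h import *
to(.45,.05,.30,.06)"
```

```text
at [0.157  0.6561 0.2477] [ 3.1401e+00 -2.0000e-04 -2.3490e-01] t 0.1 F [0.6 0.1 1. ]
shift [426.  521.3 -51.4] turn [ 0.0016  0.     -0.2949]
```

Emit:
jog_arm --targets '[{"dx": 25, "dy": 33, "dz": -10, "rx": 0, "ry": 0, "rz": 0, "gripper": 0}, {"dx": 51, "dy": 65, "dz": -20, "rx": 0, "ry": 0, "rz": -0.05, "gripper": 0}, {"dx": 76, "dy": 98, "dz": -30, "rx": 0, "ry": 0, "rz": -0.1, "gripper": 0}, {"dx": 102, "dy": 130, "dz": -40, "rx": 0, "ry": 0, "rz": -0.15, "gripper": 0}, {"dx": 127, "dy": 163, "dz": -50, "rx": 0, "ry": 0, "rz": -0.2, "gripper": 0}, {"dx": 153, "dy": 195, "dz": -50, "rx": 0, "ry": 0, "rz": -0.25, "gripper": 0}, {"dx": 178, "dy": 228, "dz": -50, "rx": 0, "ry": 0, "rz": -0.295, "gripper": 0}, {"dx": 203, "dy": 260, "dz": -50, "rx": 0, "ry": 0, "rz": -0.295, "gripper": 0}]'

```text
t: 0.77
eef_pos: [0.2932, 0.3565, 0.2986]
ee_rot: [-3.141, 0.0, 0.063]
force: [1.3, 0.0, 0.3]
width: 0.0874
gripper_force: 0.0
```

```bash
python3 -c "
from h import *
to(.45,.05,.30,.06)"
```

```text
at [0.2932 0.3565 0.2986] [-3.1411  0.      0.0635] t 0.77 F [1.3 0.  0.3]
shift [137.  315.8  -1.5] turn [-0.0005  0.      0.0035]
```

Emit:
jog_arm --targets '[{"dx": 18, "dy": 40, "dz": 0, "rx": 0, "ry": 0, "rz": 0, "gripper": 0}, {"dx": 36, "dy": 80, "dz": 0, "rx": 0, "ry": 0, "rz": 0, "gripper": 0}, {"dx": 54, "dy": 120, "dz": 0, "rx": 0, "ry": 0, "rz": 0, "gripper": 0}, {"dx": 72, "dy": 160, "dz": 0, "rx": 0, "ry": 0, "rz": 0, "gripper": 0}, {"dx": 90, "dy": 200, "dz": 0, "rx": 0, "ry": 0, "rz": 0, "gripper": 0}, {"dx": 108, "dy": 240, "dz": 0, "rx": 0, "ry": 0, "rz": 0, "gripper": 0}, {"dx": 130, "dy": 280, "dz": 0, "rx": 0, "ry": 0, "rz": 0, "gripper": 0}, {"dx": 137, "dy": 306, "dz": 0, "rx": 0, "ry": 0, "rz": 0, "gripper": 0}]'

```text
t: 1.43
eef_pos: [0.448, 0.0614, 0.2987]
ee_rot: [-3.141, -0.001, 0.061]
force: [0.7, 1.4, -0.0]
width: 0.0877
gripper_force: 0.0
```

```bash
python3 -c "
from h import *
to(.45,.05,.30,.06)
f=arm.grab_frame('wrist'); save(f,'w0.png'); np.savez('w0.npz',**f); print(np.linalg.inv(f['view']).round(3).tolist(),f['fx'])"
```

```text
at [0.448  0.0614 0.2987] [-3.1413e+00 -6.0000e-04  6.0600e-02] t 1.43 F [ 0.7  1.4 -0. ]
shift [ 1.3 11.5 -1.3] turn [-0.0003 -0.0006  0.0006]
[[0.061, -0.949, -0.31, 0.533], [-0.998, -0.057, -0.02, 0.066], [0.001, 0.31, -0.951, 0.435], [0.0, 0.0, 0.0, 1.0]] 268.4697273176513
```

View pics/w0.png

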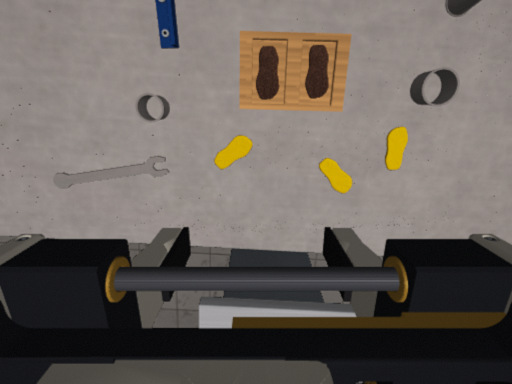

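The wrist view shows the carrier at (240–350, 30–112), with only the tip of the end stop at (167, 25). Moving forward should bring the fence into view.

Emit:
jog_arm --targets '[{"dx": 20, "dy": 0, "dz": -5, "rx": 0, "ry": 0, "rz": 0, "gripper": 0}, {"dx": 45, "dy": 0, "dz": -15, "rx": 0, "ry": 0, "rz": 0, "gripper": 0}, {"dx": 75, "dy": 0, "dz": -20, "rx": 0, "ry": 0, "rz": 0, "gripper": 0}, {"dx": 105, "dy": 0, "dz": -20, "rx": 0, "ry": 0, "rz": 0, "gripper": 0}, {"dx": 130, "dy": 0, "dz": -20, "rx": 0, "ry": 0, "rz": 0, "gripper": 0}, {"dx": 145, "dy": 0, "dz": -20, "rx": 0, "ry": 0, "rz": 0, "gripper": 0}, {"dx": 150, "dy": 0, "dz": -20, "rx": 0, "ry": 0, "rz": 0, "gripper": 0}, {"dx": 150, "dy": 0, "dz": -20, "rx": 0, "ry": 0, "rz": 0, "gripper": 0}]'

```text
t: 2.15
eef_pos: [0.5975, 0.0723, 0.3172]
ee_rot: [3.141, 0.002, 0.059]
force: [-0.6, -0.1, -0.5]
width: 0.0874
gripper_force: 0.0
```

```bash
python3 -c "
from h import *
f=arm.grab_frame('wrist'); save(f,'w1.png'); np.savez('w1.npz',**f)
P,b,w=masks(f); b=big(b); w=big(cv2.morphologyEx(w.astype(np.uint8),cv2.MORPH_CLOSE,np.ones((9,9))))
for m,h in ((b,.022),(w,.026)):
    c=cv2.findContours(m.astype(np.uint8),0,1)[0][0].reshape(-1,2); r=cv2.minAreaRect((cast(f,c,h)[:,:2]*1000).astype(np.float32)); print(r,cv2.boxPoints(r).round().tolist())
    a=cv2.approxPolyDP(c,3,True).reshape(-1,2); print(a.tolist()); print((cast(f,a,h)[:,:2]*1000).round().tolist())
"
```

```text
((670.9736328125, 70.4134292602539), (110.09041595458984, 282.9112548828125), 4.774447917938232) [[604.0, 207.0], [628.0, -75.0], [738.0, -66.0], [714.0, 216.0]]
[[351, 72], [168, 76], [166, 97], [171, 104], [175, 147], [189, 148], [184, 101], [187, 97], [353, 93], [349, 90]]
[[736.0, -61.0], [715.0, 209.0], [685.0, 214.0], [675.0, 206.0], [610.0, 203.0], [610.0, 180.0], [681.0, 186.0], [687.0, 182.0], [708.0, -68.0], [711.0, -62.0]]
((580.279052734375, 17.467857360839844), (103.79467010498047, 151.46107482910156), 2.0506303310394287) [[526.0, 91.0], [531.0, -60.0], [635.0, -56.0], [629.0, 95.0]]
[[243, 141], [243, 201], [331, 202], [337, 143]]
[[626.0, 94.0], [526.0, 90.0], [533.0, -60.0], [632.0, -55.0]]
```

View pics/w1.png

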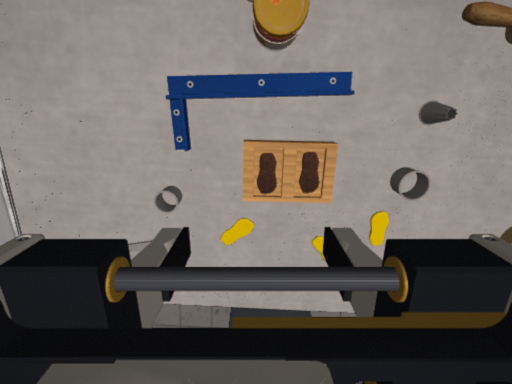

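The wrist view shows the fence's inner face at about row 95, cols 187–353, and the inner corner near (185, 99). The carrier is at (243–337, 141–202). That puts the stop corner at about (0.685, 0.185) with yaw 0.083, and the carrier centre at (0.579, 0.017) with yaw 0.04. I'll push to the fence first, using two fingertips aligned with it.

```bash
python3 -c "
from h import *
to(.498,.013,.11,.083)"
```

```text
at [0.5967 0.0723 0.3177] [3.1412e+00 1.7000e-03 5.9700e-02] t 2.2 F [-1.3  0.1  0.1]
shift [-101.7   53.2  207.9] turn [ 0.0004  0.0017 -0.0233]
```

Emit:
jog_arm --targets '[{"dx": -20, "dy": 10, "dz": 20, "rx": 0, "ry": 0, "rz": 0, "gripper": 0.3}, {"dx": -45, "dy": 22, "dz": 45, "rx": 0, "ry": 0, "rz": -0.01, "gripper": 0.3}, {"dx": -70, "dy": 36, "dz": 75, "rx": 0, "ry": 0.002, "rz": -0.023, "gripper": 0.3}, {"dx": -90, "dy": 46, "dz": 110, "rx": 0, "ry": 0.002, "rz": -0.023, "gripper": 0.3}, {"dx": -102, "dy": 53, "dz": 145, "rx": 0, "ry": 0.002, "rz": -0.023, "gripper": 0.3}, {"dx": -102, "dy": 53, "dz": 180, "rx": 0, "ry": 0.002, "rz": -0.023, "gripper": 0.3}, {"dx": -102, "dy": 53, "dz": 200, "rx": 0, "ry": 0.002, "rz": -0.023, "gripper": 0.3}, {"dx": -102, "dy": 53, "dz": 208, "rx": 0, "ry": 0.002, "rz": -0.023, "gripper": 0.3}]'

```text
t: 2.87
eef_pos: [0.4955, 0.0126, 0.1085]
ee_rot: [3.141, 0.001, 0.083]
force: [-1.0, -0.2, -0.2]
width: 0.0613
gripper_force: 0.0
```

```bash
python3 -c "
from h import *
to(.498,.013,.030,.083); print(arm.get_state()['width'])"
```

```text
at [0.4955 0.0126 0.1085] [3.141e+00 1.400e-03 8.290e-02] t 2.87 F [-1.  -0.2 -0.2]
shift [ 2.6 -0.2 78.5] turn [ 0.0006  0.0014 -0.0001]
0.06129169374890387
```

Emit:
jog_arm --targets '[{"dx": 1, "dy": 0, "dz": 20, "rx": 0, "ry": 0, "rz": 0, "gripper": 0.3}, {"dx": 2, "dy": 0, "dz": 45, "rx": 0, "ry": 0, "rz": 0, "gripper": 0.3}, {"dx": 2, "dy": 0, "dz": 65, "rx": 0, "ry": 0, "rz": 0, "gripper": 0.3}, {"dx": 2, "dy": 0, "dz": 75, "rx": 0, "ry": 0, "rz": 0, "gripper": 0.3}, {"dx": 2, "dy": 0, "dz": 78, "rx": 0, "ry": 0, "rz": 0, "gripper": 0.3}, {"dx": 4, "dy": 0, "dz": 78, "rx": 0, "ry": 0, "rz": 0, "gripper": 0.3}, {"dx": 7, "dy": 0, "dz": 78, "rx": 0, "ry": 0, "rz": 0, "gripper": 0.3}, {"dx": 10, "dy": 0, "dz": 78, "rx": 0, "ry": 0, "rz": 0, "gripper": 0.3}]'

```text
t: 3.53
eef_pos: [0.5098, 0.0146, 0.0341]
ee_rot: [-3.141, -0.005, 0.084]
force: [0.4, 0.5, 0.1]
width: 0.0612
gripper_force: 0.0
```

```bash
python3 -c "
from h import *
to(.57,.021,.030,.083); f=arm.grab_frame('wrist'); save(f,'w2.png')"
```

```text
at [0.5098 0.0146 0.0341] [-3.141  -0.0045  0.0838] t 3.53 F [0.4 0.5 0.1]
shift [60.5 -1.3  4.3] turn [-0.0006 -0.0045  0.0008]
```

View pics/w2.png

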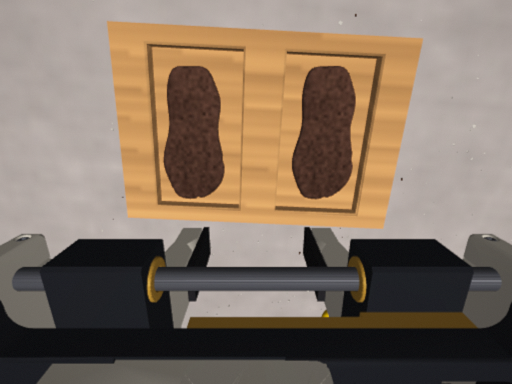

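The wrist view shows the fingertips below the carrier's near edge (row ~222), roughly centred on it (cols 200–320).

Emit:
jog_arm --targets '[{"dx": 4, "dy": 0, "dz": 2, "rx": 0, "ry": 0, "rz": 0, "gripper": 0.3}, {"dx": 8, "dy": 0, "dz": 2, "rx": 0, "ry": 0, "rz": 0, "gripper": 0.3}, {"dx": 12, "dy": 0, "dz": 2, "rx": 0, "ry": 0, "rz": 0, "gripper": 0.3}, {"dx": 16, "dy": 0, "dz": 2, "rx": 0, "ry": 0, "rz": 0, "gripper": 0.3}, {"dx": 21, "dy": 0, "dz": 2, "rx": 0, "ry": 0, "rz": 0, "gripper": 0.3}, {"dx": 26, "dy": 0, "dz": 2, "rx": 0, "ry": 0, "rz": 0, "gripper": 0.3}, {"dx": 31, "dy": 0, "dz": 2, "rx": 0, "ry": 0, "rz": 0, "gripper": 0.3}, {"dx": 36, "dy": 0, "dz": 2, "rx": 0, "ry": 0, "rz": 0, "gripper": 0.3}]'

```text
t: 4.25
eef_pos: [0.5449, 0.0172, 0.0304]
ee_rot: [3.142, -0.002, 0.083]
force: [-2.2, -0.4, -1.2]
width: 0.0615
gripper_force: 1.1
```

Emit:
jog_arm --targets '[{"dx": 4, "dy": 0, "dz": 0, "rx": 0, "ry": 0, "rz": 0, "gripper": 0.3}, {"dx": 8, "dy": 0, "dz": 0, "rx": 0, "ry": 0, "rz": 0, "gripper": 0.3}, {"dx": 12, "dy": 0, "dz": 0, "rx": 0, "ry": 0, "rz": 0, "gripper": 0.3}, {"dx": 16, "dy": 0, "dz": 0, "rx": 0, "ry": 0, "rz": 0, "gripper": 0.3}, {"dx": 20, "dy": 0, "dz": 0, "rx": 0, "ry": 0, "rz": 0, "gripper": 0.3}, {"dx": 23, "dy": 0, "dz": 0, "rx": 0, "ry": 0, "rz": 0, "gripper": 0.3}, {"dx": 26, "dy": 0, "dz": 0, "rx": 0, "ry": 0, "rz": 0, "gripper": 0.3}, {"dx": 28, "dy": 0, "dz": 0, "rx": 0, "ry": 0, "rz": 0, "gripper": 0.3}]'

```text
t: 4.92
eef_pos: [0.5727, 0.0195, 0.0307]
ee_rot: [3.142, -0.002, 0.083]
force: [-2.0, -0.7, -1.4]
width: 0.0615
gripper_force: 1.1
```

```bash
python3 -c "
from h import *
to(.589,.022,.030,.083); f=arm.grab_frame('wrist'); save(f,'w3.png'); save(arm.grab_frame('scene'),'s3.png')"
```

```text
at [0.5727 0.0195 0.0307] [ 3.1416e+00 -2.1000e-03  8.3200e-02] t 4.92 F [-2.  -0.7 -1.4]
shift [16.5 -1.1  0.8] turn [ 0.     -0.0021  0.0002]
```

View pics/w3.png

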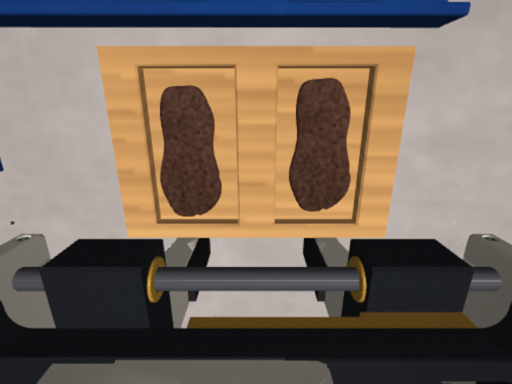

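The carrier now lies parallel to the fence (board edge at row 47, fence bottom edge at rows 25–27), with a gap of about 15 mm.

Emit:
jog_arm --targets '[{"dx": 2, "dy": 0, "dz": 0, "rx": 0, "ry": 0, "rz": 0, "gripper": 0.3}, {"dx": 4, "dy": 0, "dz": 0, "rx": 0, "ry": 0, "rz": 0, "gripper": 0.3}, {"dx": 6, "dy": 0, "dz": 0, "rx": 0, "ry": 0, "rz": 0, "gripper": 0.3}, {"dx": 8, "dy": 0, "dz": 0, "rx": 0, "ry": 0, "rz": 0, "gripper": 0.3}, {"dx": 9, "dy": 0, "dz": 0, "rx": 0, "ry": 0, "rz": 0, "gripper": 0.3}, {"dx": 10, "dy": 0, "dz": 0, "rx": 0, "ry": 0, "rz": 0, "gripper": 0.3}, {"dx": 11, "dy": 0, "dz": 0, "rx": 0, "ry": 0, "rz": 0, "gripper": 0.3}, {"dx": 12, "dy": 0, "dz": 0, "rx": 0, "ry": 0, "rz": 0, "gripper": 0.3}]'

```text
t: 5.68
eef_pos: [0.584, 0.0203, 0.0308]
ee_rot: [3.141, -0.002, 0.083]
force: [-4.9, -0.4, 3.5]
width: 0.0617
gripper_force: 2.5
```

Emit:
jog_arm --targets '[{"dx": 0.5, "dy": 0, "dz": 0, "rx": 0, "ry": 0, "rz": 0, "gripper": 0.3}, {"dx": 1, "dy": 0, "dz": 0, "rx": 0, "ry": 0, "rz": 0, "gripper": 0.3}, {"dx": 1.5, "dy": 0, "dz": 0, "rx": 0, "ry": 0, "rz": 0, "gripper": 0.3}, {"dx": 2, "dy": 0, "dz": 0, "rx": 0, "ry": 0, "rz": 0, "gripper": 0.3}, {"dx": 2.5, "dy": 0, "dz": 0, "rx": 0, "ry": 0, "rz": 0, "gripper": 0.3}, {"dx": 3, "dy": 0, "dz": 0, "rx": 0, "ry": 0, "rz": 0, "gripper": 0.3}, {"dx": 3, "dy": 0, "dz": 0, "rx": 0, "ry": 0, "rz": 0, "gripper": 0.3}, {"dx": 3, "dy": 0, "dz": 0, "rx": 0, "ry": 0, "rz": 0, "gripper": 0.3}]'

```text
t: 6.35
eef_pos: [0.5862, 0.0205, 0.0306]
ee_rot: [3.141, -0.0, 0.083]
force: [-7.7, 0.3, 4.9]
width: 0.0615
gripper_force: 3.7
```

Emit:
jog_arm --targets '[{"dx": 0.5, "dy": 0, "dz": 0, "rx": 0, "ry": 0, "rz": 0, "gripper": 0.3}, {"dx": 1, "dy": 0, "dz": 0, "rx": 0, "ry": 0, "rz": 0, "gripper": 0.3}, {"dx": 1.5, "dy": 0, "dz": 0, "rx": 0, "ry": 0, "rz": 0, "gripper": 0.3}, {"dx": 2, "dy": 0, "dz": 0, "rx": 0, "ry": 0, "rz": 0, "gripper": 0.3}, {"dx": 2, "dy": 0, "dz": 0, "rx": 0, "ry": 0, "rz": 0, "gripper": 0.3}, {"dx": 2, "dy": 0, "dz": 0, "rx": 0, "ry": 0, "rz": 0, "gripper": 0.3}, {"dx": 2, "dy": 0, "dz": 0, "rx": 0, "ry": 0, "rz": 0, "gripper": 0.3}, {"dx": 2, "dy": 0, "dz": 0, "rx": 0, "ry": 0, "rz": 0, "gripper": 0.3}]'

```text
t: 7.02
eef_pos: [0.5863, 0.0204, 0.0303]
ee_rot: [3.141, 0.003, 0.083]
force: [-13.6, 1.6, 10.6]
width: 0.0618
gripper_force: 6.5
```

```bash
python3 -c "
from h import *
to(.589,.022,.030,.083); f=arm.grab_frame('wrist'); save(f,'w4.png');save(arm.grab_frame('scene'),'s4.png')"
```

```text
at [0.5863 0.0204 0.0303] [3.141e+00 3.100e-03 8.280e-02] t 7.02 F [-13.6   1.6  10.6]
shift [ 2.8 -1.4  0.3] turn [ 0.0005  0.0031 -0.0002]
```

View pics/w4.png

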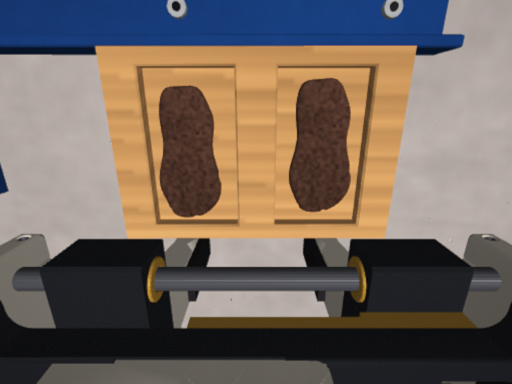

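The carrier is flush with the fence along its whole far side. Next I'll back off, rise, turn 90° and push its right end to the left.

Emit:
jog_arm --targets '[{"dx": -6, "dy": 0, "dz": 0, "rx": 0, "ry": 0, "rz": 0, "gripper": 0.3}, {"dx": -15, "dy": 0, "dz": 0, "rx": 0, "ry": 0, "rz": 0, "gripper": 0.3}, {"dx": -25, "dy": 0, "dz": 0, "rx": 0, "ry": 0, "rz": 0, "gripper": 0.3}, {"dx": -30, "dy": 0, "dz": -15, "rx": 0, "ry": 0, "rz": 0, "gripper": 0.3}, {"dx": -30, "dy": 0, "dz": -45, "rx": 0, "ry": 0, "rz": 0, "gripper": 0.3}, {"dx": -30, "dy": 0, "dz": -80, "rx": 0, "ry": 0, "rz": 0, "gripper": 0.3}, {"dx": -30, "dy": 0, "dz": -115, "rx": 0, "ry": 0, "rz": 0, "gripper": 0.3}, {"dx": -30, "dy": 0, "dz": -140, "rx": 0, "ry": 0, "rz": 0, "gripper": 0.3}]'

```text
t: 7.78
eef_pos: [0.5598, 0.0186, 0.1741]
ee_rot: [-3.141, -0.006, 0.084]
force: [0.9, -0.4, 0.2]
width: 0.0616
gripper_force: 0.0
```

```bash
python3 -c "
from h import *
to(.654,-.085,.15,.083+np.pi/2);to(.654,-.085,.15,.083-np.pi/2); print(arm.get_state()['q'].round(2))
f=arm.grab_frame('wrist'); P,b,w=masks(f); w=big(cv2.morphologyEx(w.astype(np.uint8),cv2.MORPH_CLOSE,np.ones((9,9))))
c=cv2.findContours(w.astype(np.uint8),0,1)[0][0].reshape(-1,2); r=cv2.minAreaRect((cast(f,c,.026)[:,:2]*1000).astype(np.float32)); print(r,cv2.boxPoints(r).round().tolist())"
```

```text
at [0.5598 0.0186 0.1741] [-3.1411 -0.0063  0.0838] t 7.78 F [ 0.9 -0.4  0.2]
shift [ 85.1 111.1  24.6] turn [ 0.0045 -0.0053 -1.57  ]
at [0.5598 0.0186 0.1741] [-3.1411 -0.0063  0.0838] t 7.78 F [ 0.9 -0.4  0.2]
shift [ 85.1 111.1  24.6] turn [-0.0053 -0.0045  1.5716]
[ 0.38  0.23 -0.35  0.   -0.98  1.27]
((648.0142211914062, 25.108379364013672), (100.05998992919922, 150.81195068359375), 4.796303749084473) [[592.0, 96.0], [604.0, -54.0], [704.0, -46.0], [692.0, 104.0]]
```

Emit:
jog_arm --targets '[{"dx": 5, "dy": 10, "dz": 0, "rx": 0, "ry": 0, "rz": 0.1, "gripper": 0.66}, {"dx": 12, "dy": 25, "dz": 0, "rx": 0, "ry": 0, "rz": 0.22, "gripper": 0.66}, {"dx": 24, "dy": 42, "dz": 0, "rx": 0, "ry": 0, "rz": 0.34, "gripper": 0.66}, {"dx": 38, "dy": 62, "dz": 0, "rx": 0, "ry": 0, "rz": 0.46, "gripper": 0.66}, {"dx": 54, "dy": 82, "dz": 0, "rx": 0, "ry": 0, "rz": 0.58, "gripper": 0.66}, {"dx": 70, "dy": 100, "dz": 0, "rx": 0, "ry": 0, "rz": 0.7, "gripper": 0.66}, {"dx": 82, "dy": 110, "dz": 0, "rx": 0, "ry": 0, "rz": 0.82, "gripper": 0.66}, {"dx": 86, "dy": 114, "dz": 0, "rx": 0, "ry": 0, "rz": 0.92, "gripper": 0.66}]'

```text
t: 8.5
eef_pos: [0.6556, -0.0896, 0.1702]
ee_rot: [-3.139, -0.002, -0.844]
force: [-0.0, 0.4, 0.3]
width: 0.0299
gripper_force: 0.0
```

```bash
python3 -c "
from h import *
to(.6555,-.088,.12,.0835-np.pi/2)"
```

```text
at [ 0.6556 -0.0896  0.1702] [-3.1395e+00 -2.1000e-03 -8.4440e-01] t 8.5 F [-0.   0.4  0.3]
shift [-1.4 -0.8 50.2] turn [-0.0027 -0.0014  0.6429]
```

Emit:
jog_arm --targets '[{"dx": 0, "dy": 0, "dz": 0, "rx": 0, "ry": 0, "rz": 0.1, "gripper": 0.66}, {"dx": 0, "dy": 0, "dz": 10, "rx": 0, "ry": 0, "rz": 0.22, "gripper": 0.66}, {"dx": -1, "dy": -1, "dz": 20, "rx": 0, "ry": 0, "rz": 0.34, "gripper": 0.66}, {"dx": -1, "dy": -1, "dz": 30, "rx": 0, "ry": 0, "rz": 0.46, "gripper": 0.66}, {"dx": -1, "dy": -1, "dz": 40, "rx": -0.003, "ry": -0.001, "rz": 0.56, "gripper": 0.66}, {"dx": -1, "dy": -1, "dz": 50, "rx": -0.003, "ry": -0.001, "rz": 0.62, "gripper": 0.66}, {"dx": -1, "dy": -1, "dz": 50, "rx": -0.003, "ry": -0.001, "rz": 0.643, "gripper": 0.66}, {"dx": -1, "dy": -1, "dz": 50, "rx": -0.003, "ry": -0.001, "rz": 0.643, "gripper": 0.66}]'

```text
t: 9.17
eef_pos: [0.654, -0.0867, 0.1203]
ee_rot: [3.14, -0.0, -1.48]
force: [0.5, 0.9, -0.2]
width: 0.0298
gripper_force: 0.0
```

```bash
python3 -c "
from h import *
to(.6555,-.088,.030,.0835-np.pi/2)"
```

```text
at [ 0.654  -0.0867  0.1203] [ 3.1398e+00 -2.0000e-04 -1.4796e+00] t 9.17 F [ 0.5  0.9 -0.2]
shift [ 1.5 -1.5 90.3] turn [ 0.0018 -0.0002  0.0077]
```

Emit:
jog_arm --targets '[{"dx": 1, "dy": -1, "dz": 20, "rx": 0.001, "ry": 0, "rz": 0.005, "gripper": 0.66}, {"dx": 1, "dy": -1, "dz": 45, "rx": 0.001, "ry": 0, "rz": 0.005, "gripper": 0.66}, {"dx": 1, "dy": -1, "dz": 65, "rx": 0.001, "ry": 0, "rz": 0.005, "gripper": 0.66}, {"dx": 1, "dy": -1, "dz": 80, "rx": 0.001, "ry": 0, "rz": 0.005, "gripper": 0.66}, {"dx": 1, "dy": -1, "dz": 88, "rx": 0.001, "ry": 0, "rz": 0.005, "gripper": 0.66}, {"dx": 1, "dy": -1, "dz": 90, "rx": 0.001, "ry": 0, "rz": 0.005, "gripper": 0.66}, {"dx": 1, "dy": -1, "dz": 90, "rx": 0.001, "ry": 0, "rz": 0.005, "gripper": 0.66}, {"dx": 1, "dy": -1, "dz": 90, "rx": 0.001, "ry": 0, "rz": 0.005, "gripper": 0.66}]'

```text
t: 9.83
eef_pos: [0.6563, -0.0875, 0.0321]
ee_rot: [-3.14, -0.0, -1.484]
force: [0.7, -0.4, 0.2]
width: 0.0297
gripper_force: 0.0
```

```bash
python3 -c "
from h import *
to(.6555,-.088,.030,.0835-np.pi/2); f=arm.grab_frame('scene'); 
cv2.imwrite('pics/s5.png',cv2.resize(f['frame'][150:290,120:360,::-1],None,fx=3,fy=3,interpolation=cv2.INTER_CUBIC))"
```

```text
at [ 0.6563 -0.0875  0.0321] [-3.1399e+00 -2.0000e-04 -1.4840e+00] t 9.83 F [ 0.7 -0.4  0.2]
shift [0.4 0.8 2.1] turn [-0.0017 -0.0002  0.0033]
```

View pics/s5.png

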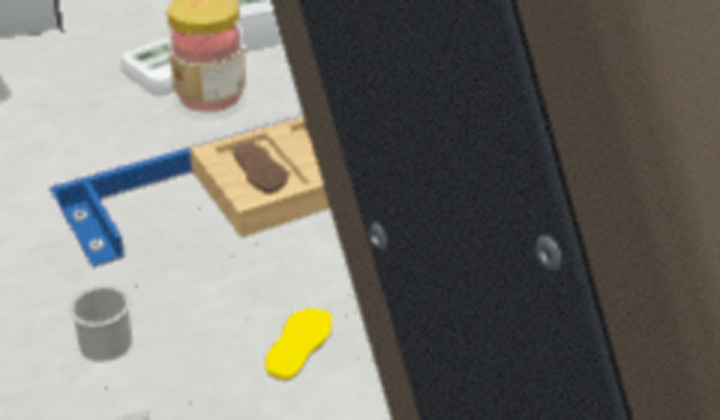

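The left side is clear: only the end stop at (95, 215) lies in the carrier's path, and the small cutter at (103, 325) stands well to the side. Pushing left now.

Emit:
jog_arm --targets '[{"dx": -5, "dy": 0, "dz": 1, "rx": 0, "ry": 0, "rz": 0.003, "gripper": 0.66}, {"dx": -11, "dy": 0, "dz": 1, "rx": 0, "ry": 0, "rz": 0.003, "gripper": 0.66}, {"dx": -17, "dy": 0, "dz": 1, "rx": 0, "ry": 0, "rz": 0.003, "gripper": 0.66}, {"dx": -22, "dy": 0, "dz": 1, "rx": 0, "ry": 0, "rz": 0.003, "gripper": 0.66}, {"dx": -26, "dy": 0, "dz": 1, "rx": 0, "ry": 0, "rz": 0.003, "gripper": 0.66}, {"dx": -30, "dy": 0, "dz": 1, "rx": 0, "ry": 0, "rz": 0.003, "gripper": 0.66}, {"dx": -34, "dy": 0, "dz": 1, "rx": 0, "ry": 0, "rz": 0.003, "gripper": 0.66}, {"dx": -38, "dy": 0, "dz": 1, "rx": 0, "ry": 0, "rz": 0.003, "gripper": 0.66}]'

```text
t: 10.55
eef_pos: [0.6523, -0.0497, 0.0301]
ee_rot: [-3.142, -0.001, -1.488]
force: [0.5, -3.8, 2.2]
width: 0.0296
gripper_force: 1.9
```

Emit:
jog_arm --targets '[{"dx": -4, "dy": 0, "dz": 0, "rx": 0, "ry": 0, "rz": 0, "gripper": 0.66}, {"dx": -8, "dy": 0, "dz": 0, "rx": 0, "ry": 0, "rz": 0, "gripper": 0.66}, {"dx": -12, "dy": 0, "dz": 0, "rx": 0, "ry": 0, "rz": 0, "gripper": 0.66}, {"dx": -16, "dy": 0, "dz": 0, "rx": 0, "ry": 0, "rz": 0, "gripper": 0.66}, {"dx": -20, "dy": 0, "dz": 0, "rx": 0, "ry": 0, "rz": 0, "gripper": 0.66}, {"dx": -24, "dy": 0, "dz": 0, "rx": 0, "ry": 0, "rz": 0, "gripper": 0.66}, {"dx": -28, "dy": 0, "dz": 0, "rx": 0, "ry": 0, "rz": 0, "gripper": 0.66}, {"dx": -32, "dy": 0, "dz": 0, "rx": 0, "ry": 0, "rz": 0, "gripper": 0.66}]'

```text
t: 11.22
eef_pos: [0.6496, -0.0176, 0.0301]
ee_rot: [-3.141, -0.0, -1.488]
force: [0.0, -5.4, 4.0]
width: 0.0297
gripper_force: 2.6
```

```bash
python3 -c "
from h import *
to(.6475,.015,.030,.0835-np.pi/2); f=arm.grab_frame('scene'); 
cv2.imwrite('pics/s6.png',cv2.resize(f['frame'][150:290,120:360,::-1],None,fx=3,fy=3,interpolation=cv2.INTER_CUBIC))"
```

```text
at [ 0.6496 -0.0176  0.0301] [-3.1414e+00 -2.0000e-04 -1.4878e+00] t 11.22 F [ 0.  -5.4  4. ]
shift [-32.6  -0.6   0.1] turn [-0.0002 -0.0002 -0.0005]
```

View pics/s6.png

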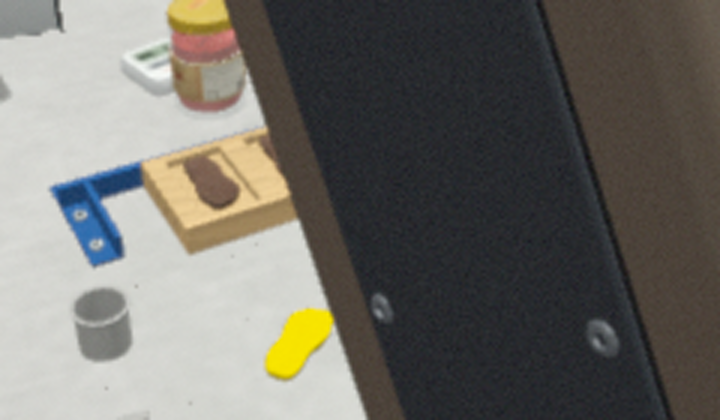

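It is sliding along the fence and staying flush, with about 38 mm to go.

Emit:
jog_arm --targets '[{"dx": -4, "dy": 0, "dz": 0, "rx": 0, "ry": 0, "rz": 0, "gripper": 0.66}, {"dx": -8, "dy": 0, "dz": 0, "rx": 0, "ry": 0, "rz": 0, "gripper": 0.66}, {"dx": -12, "dy": 0, "dz": 0, "rx": 0, "ry": 0, "rz": 0, "gripper": 0.66}, {"dx": -16, "dy": 0, "dz": 0, "rx": 0, "ry": 0, "rz": 0, "gripper": 0.66}, {"dx": -20, "dy": 0, "dz": 0, "rx": 0, "ry": 0, "rz": 0, "gripper": 0.66}, {"dx": -24, "dy": 0, "dz": 0, "rx": 0, "ry": 0, "rz": 0, "gripper": 0.66}, {"dx": -27, "dy": 0, "dz": 0, "rx": 0, "ry": 0, "rz": 0, "gripper": 0.66}, {"dx": -30, "dy": 0, "dz": 0, "rx": 0, "ry": 0, "rz": 0, "gripper": 0.66}]'

```text
t: 11.93
eef_pos: [0.647, 0.0123, 0.0299]
ee_rot: [3.141, -0.0, -1.488]
force: [0.1, -5.8, 4.0]
width: 0.0297
gripper_force: 2.6
```

Emit:
jog_arm --targets '[{"dx": -1, "dy": 0, "dz": 0, "rx": 0, "ry": 0, "rz": 0, "gripper": 0.66}, {"dx": -2, "dy": 0, "dz": 0, "rx": 0, "ry": 0, "rz": 0, "gripper": 0.66}, {"dx": -3, "dy": 0, "dz": 0, "rx": 0, "ry": 0, "rz": 0, "gripper": 0.66}, {"dx": -4, "dy": 0, "dz": 0, "rx": 0, "ry": 0, "rz": 0, "gripper": 0.66}, {"dx": -5, "dy": 0, "dz": 0, "rx": 0, "ry": 0, "rz": 0, "gripper": 0.66}, {"dx": -6, "dy": 0, "dz": 0, "rx": 0, "ry": 0, "rz": 0, "gripper": 0.66}, {"dx": -6, "dy": 0, "dz": 0, "rx": 0, "ry": 0, "rz": 0, "gripper": 0.66}, {"dx": -6, "dy": 0, "dz": 0, "rx": 0, "ry": 0, "rz": 0, "gripper": 0.66}]'

```text
t: 12.6
eef_pos: [0.6464, 0.0181, 0.0297]
ee_rot: [3.141, 0.0, -1.488]
force: [-0.1, -4.1, 2.0]
width: 0.0296
gripper_force: 2.0
```

Emit:
jog_arm --targets '[{"dx": -0.7, "dy": 0, "dz": 0, "rx": 0, "ry": 0, "rz": 0, "gripper": 0.66}, {"dx": -1.4, "dy": 0, "dz": 0, "rx": 0, "ry": 0, "rz": 0, "gripper": 0.66}, {"dx": -2, "dy": 0, "dz": 0, "rx": 0, "ry": 0, "rz": 0, "gripper": 0.66}, {"dx": -2.5, "dy": 0, "dz": 0, "rx": 0, "ry": 0, "rz": 0, "gripper": 0.66}, {"dx": -3, "dy": 0, "dz": 0, "rx": 0, "ry": 0, "rz": 0, "gripper": 0.66}, {"dx": -3.5, "dy": 0, "dz": 0, "rx": 0, "ry": 0, "rz": 0, "gripper": 0.66}, {"dx": -4, "dy": 0, "dz": 0, "rx": 0, "ry": 0, "rz": 0, "gripper": 0.66}, {"dx": -4, "dy": 0, "dz": 0, "rx": 0, "ry": 0, "rz": 0, "gripper": 0.66}]'

```text
t: 13.27
eef_pos: [0.6461, 0.0222, 0.0298]
ee_rot: [3.141, 0.0, -1.488]
force: [0.2, -3.1, 2.4]
width: 0.0299
gripper_force: 1.8
```

Emit:
jog_arm --targets '[{"dx": -0.5, "dy": 0, "dz": 0, "rx": 0, "ry": 0, "rz": 0, "gripper": 0.66}, {"dx": -1, "dy": 0, "dz": 0, "rx": 0, "ry": 0, "rz": 0, "gripper": 0.66}, {"dx": -1.5, "dy": 0, "dz": 0, "rx": 0, "ry": 0, "rz": 0, "gripper": 0.66}, {"dx": -2, "dy": 0, "dz": 0, "rx": 0, "ry": 0, "rz": 0, "gripper": 0.66}, {"dx": -2.5, "dy": 0, "dz": 0, "rx": 0, "ry": 0, "rz": 0, "gripper": 0.66}, {"dx": -2.5, "dy": 0, "dz": 0, "rx": 0, "ry": 0, "rz": 0, "gripper": 0.66}, {"dx": -2.5, "dy": 0, "dz": 0, "rx": 0, "ry": 0, "rz": 0, "gripper": 0.66}, {"dx": -2.5, "dy": 0, "dz": 0, "rx": 0, "ry": 0, "rz": 0, "gripper": 0.66}]'

```text
t: 13.93
eef_pos: [0.6459, 0.0247, 0.0298]
ee_rot: [3.141, 0.0, -1.488]
force: [-0.5, -2.4, 1.3]
width: 0.0299
gripper_force: 1.3
```

```bash
python3 -c "
from h import *
f=arm.grab_frame('scene'); 
cv2.imwrite('pics/s7.png',cv2.resize(f['frame'][190:260,125:255,::-1],None,fx=6,fy=6,interpolation=cv2.INTER_CUBIC))"
```

```text
(no output)
```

View pics/s7.png

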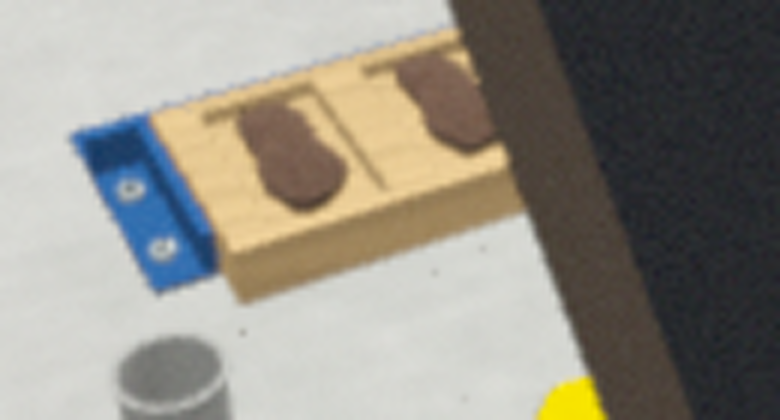

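The carrier's left end looks at or nearly at the end stop, at (155–215, 115–245) in the crop. A little more pushing should confirm contact by force.

Emit:
jog_arm --targets '[{"dx": -0.5, "dy": 0, "dz": 0, "rx": 0, "ry": 0, "rz": 0, "gripper": 0.66}, {"dx": -1, "dy": 0, "dz": 0, "rx": 0, "ry": 0, "rz": 0, "gripper": 0.66}, {"dx": -1.5, "dy": 0, "dz": 0, "rx": 0, "ry": 0, "rz": 0, "gripper": 0.66}, {"dx": -2, "dy": 0, "dz": 0, "rx": 0, "ry": 0, "rz": 0, "gripper": 0.66}, {"dx": -2.5, "dy": 0, "dz": 0, "rx": 0, "ry": 0, "rz": 0, "gripper": 0.66}, {"dx": -2.5, "dy": 0, "dz": 0, "rx": 0, "ry": 0, "rz": 0, "gripper": 0.66}, {"dx": -2.5, "dy": 0, "dz": 0, "rx": 0, "ry": 0, "rz": 0, "gripper": 0.66}, {"dx": -2.5, "dy": 0, "dz": 0, "rx": 0, "ry": 0, "rz": 0, "gripper": 0.66}]'

```text
t: 14.65
eef_pos: [0.6457, 0.025, 0.0298]
ee_rot: [3.141, -0.002, -1.488]
force: [2.4, -13.6, 1.0]
width: 0.0299
gripper_force: 6.5
```

Emit:
jog_arm --targets '[{"dx": -0.5, "dy": 0, "dz": 0, "rx": 0, "ry": 0, "rz": 0, "gripper": 0.66}, {"dx": -1, "dy": 0, "dz": 0, "rx": 0, "ry": 0, "rz": 0, "gripper": 0.66}, {"dx": -1.5, "dy": 0, "dz": 0, "rx": 0, "ry": 0, "rz": 0, "gripper": 0.66}, {"dx": -2, "dy": 0, "dz": 0, "rx": 0, "ry": 0, "rz": 0, "gripper": 0.66}, {"dx": -2, "dy": 0, "dz": 0, "rx": 0, "ry": 0, "rz": 0, "gripper": 0.66}, {"dx": -2, "dy": 0, "dz": 0, "rx": 0, "ry": 0, "rz": 0, "gripper": 0.66}, {"dx": -2, "dy": 0, "dz": 0, "rx": 0, "ry": 0, "rz": 0, "gripper": 0.66}, {"dx": -2, "dy": 0, "dz": 0, "rx": 0, "ry": 0, "rz": 0, "gripper": 0.66}]'

```text
t: 15.32
eef_pos: [0.6456, 0.0251, 0.0298]
ee_rot: [3.14, -0.004, -1.489]
force: [5.2, -21.2, 0.2]
width: 0.0299
gripper_force: 11.2
```

The force rose to 21 N with no further motion, so the carrier is against the end stop. I'll retreat, turn back and reseat it against the fence.

Emit:
jog_arm --targets '[{"dx": 4, "dy": 0, "dz": 0, "rx": 0, "ry": 0, "rz": 0, "gripper": 0.66}, {"dx": 10, "dy": 0, "dz": 0, "rx": 0, "ry": 0, "rz": 0, "gripper": 0.66}, {"dx": 20, "dy": 0, "dz": 0, "rx": 0, "ry": 0, "rz": 0, "gripper": 0.66}, {"dx": 30, "dy": 0, "dz": -10, "rx": 0, "ry": 0, "rz": 0, "gripper": 0.66}, {"dx": 30, "dy": 0, "dz": -40, "rx": 0, "ry": 0, "rz": 0, "gripper": 0.66}, {"dx": 30, "dy": 0, "dz": -80, "rx": 0, "ry": 0, "rz": 0, "gripper": 0.66}, {"dx": 30, "dy": 0, "dz": -120, "rx": 0, "ry": 0, "rz": 0, "gripper": 0.66}, {"dx": 30, "dy": 0, "dz": -150, "rx": 0, "ry": 0, "rz": 0, "gripper": 0.66}]'

```text
t: 15.98
eef_pos: [0.6489, -0.0013, 0.1843]
ee_rot: [-3.138, 0.0, -1.487]
force: [0.6, 0.4, -0.2]
width: 0.0298
gripper_force: 0.0
```

```bash
python3 -c "
from h import *
to(.555,.10,.18,.0835)"
```

```text
at [ 0.6489 -0.0013  0.1843] [-3.1382e+00  2.0000e-04 -1.4874e+00] t 15.98 F [ 0.6  0.4 -0.2]
shift [-108.8   85.2    4.1] turn [-0.0028 -0.0025 -1.5709]
```

Emit:
jog_arm --targets '[{"dx": -5, "dy": 5, "dz": 0, "rx": 0, "ry": 0, "rz": -0.1, "gripper": 0.4}, {"dx": -15, "dy": 15, "dz": 0, "rx": 0, "ry": 0, "rz": -0.22, "gripper": 0.4}, {"dx": -30, "dy": 28, "dz": 0, "rx": 0, "ry": 0, "rz": -0.34, "gripper": 0.4}, {"dx": -50, "dy": 42, "dz": 0, "rx": 0, "ry": 0, "rz": -0.46, "gripper": 0.4}, {"dx": -70, "dy": 56, "dz": 0, "rx": 0, "ry": 0, "rz": -0.58, "gripper": 0.4}, {"dx": -90, "dy": 70, "dz": 0, "rx": 0, "ry": 0, "rz": -0.7, "gripper": 0.4}, {"dx": -102, "dy": 80, "dz": 0, "rx": 0, "ry": 0, "rz": -0.82, "gripper": 0.4}, {"dx": -109, "dy": 85, "dz": 0, "rx": 0, "ry": 0, "rz": -0.92, "gripper": 0.4}]'

```text
t: 16.65
eef_pos: [0.5532, 0.1016, 0.181]
ee_rot: [-3.14, -0.0, -0.56]
force: [-0.6, -0.1, -0.3]
width: 0.0525
gripper_force: 0.0
```

```bash
python3 -c "
from h import *
to(.555,.10,.18,.0835)"
```

```text
at [0.5532 0.1016 0.181 ] [-3.1404 -0.     -0.5604] t 16.65 F [-0.6 -0.1 -0.3]
shift [2.4 0.4 1. ] turn [-1.100e-03 -4.000e-04 -6.439e-01]
```

Emit:
jog_arm --targets '[{"dx": 0, "dy": 0, "dz": 0, "rx": 0, "ry": 0, "rz": -0.1, "gripper": 0.4}, {"dx": 0, "dy": 0, "dz": 0, "rx": 0, "ry": 0, "rz": -0.22, "gripper": 0.4}, {"dx": 0, "dy": 0, "dz": 0, "rx": 0, "ry": 0, "rz": -0.34, "gripper": 0.4}, {"dx": 0, "dy": 0, "dz": 0, "rx": 0, "ry": 0, "rz": -0.46, "gripper": 0.4}, {"dx": 0, "dy": 0, "dz": 0, "rx": 0, "ry": 0, "rz": -0.56, "gripper": 0.4}, {"dx": 0, "dy": 0, "dz": 0, "rx": 0, "ry": 0, "rz": -0.63, "gripper": 0.4}, {"dx": 0, "dy": 0, "dz": 0, "rx": 0, "ry": 0, "rz": -0.644, "gripper": 0.4}, {"dx": 0, "dy": 0, "dz": 0, "rx": 0, "ry": 0, "rz": -0.644, "gripper": 0.4}]'

```text
t: 17.32
eef_pos: [0.5545, 0.1005, 0.1805]
ee_rot: [-3.141, -0.001, 0.075]
force: [-0.2, 0.5, -0.4]
width: 0.0526
gripper_force: 0.0
```

```bash
python3 -c "
from h import *
to(.518,.098,.18,.0835)
f=arm.grab_frame('wrist'); save(f,'w8.png'); P,b,w=masks(f); w=big(cv2.morphologyEx(w.astype(np.uint8),cv2.MORPH_CLOSE,np.ones((9,9))))
c=cv2.findContours(w.astype(np.uint8),0,1)[0][0].reshape(-1,2); r=cv2.minAreaRect((cast(f,c,.026)[:,:2]*1000).astype(np.float32)); print(r,cv2.boxPoints(r).round().tolist())"
```

```text
at [0.5545 0.1005 0.1805] [-3.1411e+00 -6.0000e-04  7.5000e-02] t 17.32 F [-0.2  0.5 -0.4]
shift [-36.6  -0.2   0.5] turn [-0.0005 -0.0006 -0.0085]
((640.5193481445312, 110.02774047851562), (100.58611297607422, 150.82298278808594), 4.5349931716918945) [[584.0, 181.0], [596.0, 31.0], [697.0, 39.0], [685.0, 189.0]]
```

View pics/w8.png

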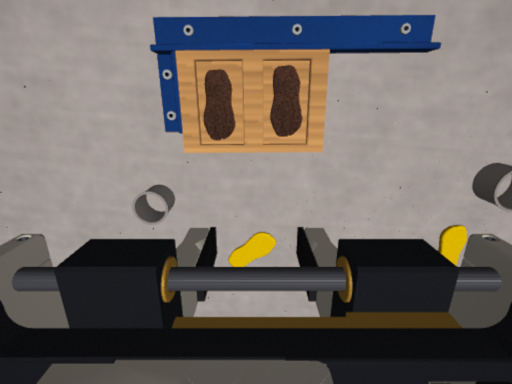

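The carrier sits in the corner. Its measured yaw of about 4.5–4.8° can't rule out a sub-millimetre gap, so I'll give its near side one gentle reseating push.

Emit:
jog_arm --targets '[{"dx": 0, "dy": 0, "dz": 25, "rx": 0, "ry": 0, "rz": -0.008, "gripper": 0.3}, {"dx": 0, "dy": 0, "dz": 60, "rx": 0, "ry": 0, "rz": -0.008, "gripper": 0.3}, {"dx": 0, "dy": 0, "dz": 95, "rx": 0, "ry": 0, "rz": -0.008, "gripper": 0.3}, {"dx": 0, "dy": 0, "dz": 125, "rx": 0, "ry": 0, "rz": -0.008, "gripper": 0.3}, {"dx": 0, "dy": 0, "dz": 142, "rx": 0, "ry": 0, "rz": -0.008, "gripper": 0.3}, {"dx": 0, "dy": 0, "dz": 150, "rx": 0, "ry": 0, "rz": -0.008, "gripper": 0.3}, {"dx": 0, "dy": 0, "dz": 150, "rx": 0, "ry": 0, "rz": -0.008, "gripper": 0.3}, {"dx": 0, "dy": 0, "dz": 150, "rx": 0, "ry": 0, "rz": -0.008, "gripper": 0.3}]'

```text
t: 18.03
eef_pos: [0.5548, 0.1008, 0.0304]
ee_rot: [3.141, -0.0, 0.084]
force: [-0.4, 0.0, 1.0]
width: 0.0616
gripper_force: 0.0
```

Emit:
jog_arm --targets '[{"dx": 3, "dy": 0, "dz": 0, "rx": 0, "ry": 0, "rz": 0, "gripper": 0.3}, {"dx": 7, "dy": 0, "dz": 0, "rx": 0, "ry": 0, "rz": 0, "gripper": 0.3}, {"dx": 11, "dy": 0, "dz": 0, "rx": 0, "ry": 0, "rz": 0, "gripper": 0.3}, {"dx": 15, "dy": 0, "dz": 0, "rx": 0, "ry": 0, "rz": 0, "gripper": 0.3}, {"dx": 18, "dy": 0, "dz": 0, "rx": 0, "ry": 0, "rz": 0, "gripper": 0.3}, {"dx": 20, "dy": 0, "dz": 0, "rx": 0, "ry": 0, "rz": 0, "gripper": 0.3}, {"dx": 22, "dy": 0, "dz": 0, "rx": 0, "ry": 0, "rz": 0, "gripper": 0.3}, {"dx": 23, "dy": 0, "dz": 0, "rx": 0, "ry": 0, "rz": 0, "gripper": 0.3}]'

```text
t: 18.7
eef_pos: [0.5775, 0.1026, 0.0298]
ee_rot: [3.142, 0.0, 0.084]
force: [0.1, -0.4, -0.7]
width: 0.0612
gripper_force: 0.0
```

Emit:
jog_arm --targets '[{"dx": 0.5, "dy": 0, "dz": 0, "rx": 0, "ry": 0, "rz": 0, "gripper": 0.3}, {"dx": 1, "dy": 0, "dz": 0, "rx": 0, "ry": 0, "rz": 0, "gripper": 0.3}, {"dx": 1.5, "dy": 0, "dz": 0, "rx": 0, "ry": 0, "rz": 0, "gripper": 0.3}, {"dx": 2, "dy": 0, "dz": 0, "rx": 0, "ry": 0, "rz": 0, "gripper": 0.3}, {"dx": 2.5, "dy": 0, "dz": 0, "rx": 0, "ry": 0, "rz": 0, "gripper": 0.3}, {"dx": 3, "dy": 0, "dz": 0, "rx": 0, "ry": 0, "rz": 0, "gripper": 0.3}, {"dx": 3, "dy": 0, "dz": 0, "rx": 0, "ry": 0, "rz": 0, "gripper": 0.3}, {"dx": 3, "dy": 0, "dz": 0, "rx": 0, "ry": 0, "rz": 0, "gripper": 0.3}]'

```text
t: 19.37
eef_pos: [0.5793, 0.1025, 0.0297]
ee_rot: [3.141, 0.002, 0.084]
force: [-5.4, -1.1, 2.8]
width: 0.0612
gripper_force: 2.6
```

Emit:
jog_arm --targets '[{"dx": 0.5, "dy": 0, "dz": 0, "rx": 0, "ry": 0, "rz": 0, "gripper": 0.3}, {"dx": 1, "dy": 0, "dz": 0, "rx": 0, "ry": 0, "rz": 0, "gripper": 0.3}, {"dx": 1.5, "dy": 0, "dz": 0, "rx": 0, "ry": 0, "rz": 0, "gripper": 0.3}, {"dx": 2, "dy": 0, "dz": 0, "rx": 0, "ry": 0, "rz": 0, "gripper": 0.3}, {"dx": 2.5, "dy": 0, "dz": 0, "rx": 0, "ry": 0, "rz": 0, "gripper": 0.3}, {"dx": 3, "dy": 0, "dz": 0, "rx": 0, "ry": 0, "rz": 0, "gripper": 0.3}, {"dx": 3, "dy": 0, "dz": 0, "rx": 0, "ry": 0, "rz": 0, "gripper": 0.3}, {"dx": 3, "dy": 0, "dz": 0, "rx": 0, "ry": 0, "rz": 0, "gripper": 0.3}]'

```text
t: 20.03
eef_pos: [0.5796, 0.1023, 0.0293]
ee_rot: [3.14, 0.006, 0.084]
force: [-15.3, 2.3, 9.2]
width: 0.0614
gripper_force: 7.2
```

Emit:
jog_arm --targets '[{"dx": -5, "dy": 0, "dz": 0, "rx": 0, "ry": 0, "rz": 0, "gripper": 0.3}, {"dx": -12, "dy": 0, "dz": 0, "rx": 0, "ry": 0, "rz": 0, "gripper": 0.3}, {"dx": -22, "dy": 0, "dz": 0, "rx": 0, "ry": 0, "rz": 0, "gripper": 0.3}, {"dx": -28, "dy": 0, "dz": -15, "rx": 0, "ry": 0, "rz": 0, "gripper": 0.3}, {"dx": -28, "dy": 0, "dz": -50, "rx": 0, "ry": 0, "rz": 0, "gripper": 0.3}, {"dx": -28, "dy": 0, "dz": -85, "rx": 0, "ry": 0, "rz": 0, "gripper": 0.3}, {"dx": -28, "dy": 0, "dz": -100, "rx": 0, "ry": 0, "rz": 0, "gripper": 0.3}, {"dx": -28, "dy": 0, "dz": -100, "rx": 0, "ry": 0, "rz": 0, "gripper": 0.3}]'

```text
t: 20.7
eef_pos: [0.5575, 0.1018, 0.1346]
ee_rot: [-3.139, -0.008, 0.085]
force: [1.3, 0.7, 0.2]
width: 0.0617
gripper_force: 0.0
```

```bash
python3 -c "
from h import *
f=arm.grab_frame('wrist'); save(f,'w9.png'); P,b,w=masks(f); w=big(cv2.morphologyEx(w.astype(np.uint8),cv2.MORPH_CLOSE,np.ones((9,9))))
c=cv2.findContours(w.astype(np.uint8),0,1)[0][0].reshape(-1,2); r=cv2.minAreaRect((cast(f,c,.026)[:,:2]*1000).astype(np.float32)); print(r)
cv2.imwrite('pics/w9c.png',cv2.resize(f['frame'][0:220,100:380,::-1],None,fx=2.7,fy=2.7,interpolation=cv2.INTER_CUBIC))"
```

```text
((640.7553100585938, 110.15826416015625), (99.69493865966797, 150.81692504882812), 4.864520072937012)
```

View pics/w9c.png

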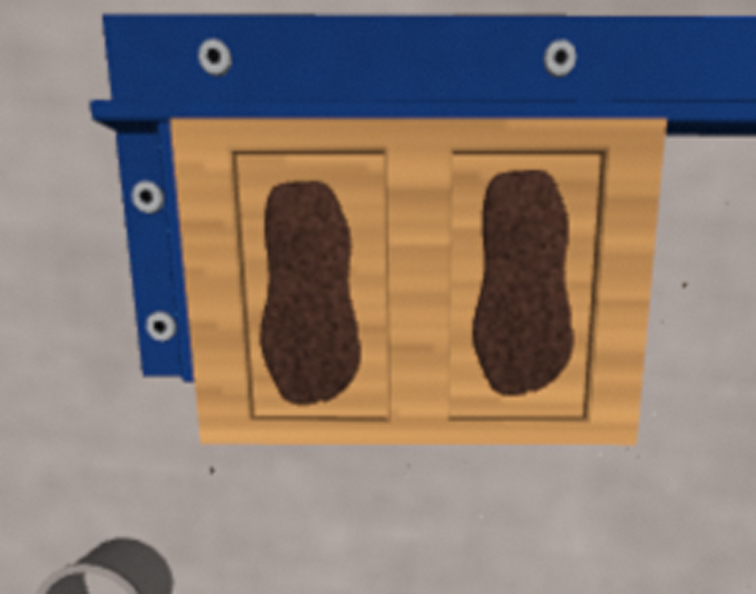

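The carrier is flush with the fence (edge at row 118) and the end stop (cols 172–192). Both biscuits are in their pockets and the tool is clear.

```bash
python3 -c "
from station import arm
print(arm.job_done())"
```

```text
the job is handed in; nothing more can be done
None
```

I pushed the carrier board home: its far side is flush against the long fence and its left end is against the end stop, with both biscuits still in their pockets. The job was handed in at about 21 s of the 67 s allowed. I never pushed near the jar, cutters or nozzle, though I took no full overview picture at the end to confirm they hadn't moved.

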